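Clamp the shutter: set the nut, flip the cam lever

TASK

Two alike cam clamps stand on the repair desk, and one has a shutter lying loose between its jaws. On that clamp, first turn the wing nut clockwise, less than a quarter turn, until its wing points straight along the clamp, in line with the black index line on the base, so that the lock force will be right; then swing its cam lever a quarter turn, all the way over against the stop pin, so that the shutter is clamped. Leave the empty clamp's lever as it stands.

Things in the scene. Friction and masses are not known exactly. Their poses are not given: they have to be found in the camera images.
- clamp: The clamp with the shutter: aluminium base 84 (x) x 220 (y) x 12 mm, fixed. Origin on the desk under the middle of the jaws; z up, y from its lever end (-y) to its nut end (+y). Between the jaws (29 mm high) lies a round black shutter on a 50 x 54 mm plate, top 35 mm above the desk. The alike, empty clamp is fixed about 0.38 m to one side.
- clamp_nut (a joint): Its steel wing nut, vertical axis at clamp x 0, y +75 mm. Wing: bar 46 mm long, 11 thick, 36 to 68 mm above the desk, on a 40 mm flange (top 24). Value in rad grows clockwise from above, 0 to 1.9; starts 0 to 0.6. At 1.2 the wing lies along clamp y, over the black index line on the base (y 98 to 124): the right setting. Friction 0.12 N m, stays where left.
- clamp_lever (a joint): Its steel cam lever, vertical pivot at clamp x 0, y -70 mm. Upright blade 10 mm thick, 15 to 75 mm out from the pivot, 26 to 50 mm above the desk. Value in rad grows counter-clockwise from above: 0 open, along clamp -y; 1.57 along clamp +x; 1.6 its end, at the stop pin (46 mm high, x 50, y -61.5). Starts 0 to 0.2. Friction 0.15 N m, stays where left.
- clamp_pad: Rubber-faced sprung pad, 56 x 6 x 15 mm, on the cam's jaw of that clamp; it presses on the shutter's plate (about 17 N) once nut and lever are set. Origin at the middle of the lower edge of its pressing face, axes as the clamp's. Not to be handled.
- spare_lever (a joint): Angle of the empty clamp's cam lever in rad, counted as for the other one. It starts between 0 and 0.2 and is to be left as it is.

How it is judged:
On the way, in this order (a step that is already met when the one before it is completed fails the run):
1. the wing nut is set to the index line while the lever is still open (value of joint clamp_nut between 0.98 and 1.42 rad and value of joint clamp_lever below 0.5 rad), for 0.2 s.
2. the cam lever is swung fully over (value of joint clamp_lever above 1.4 rad), for 0.2 s.
At the end, for the whole second after the job is handed in: The wing nut stands within 0.22 rad of the index line (joint 0.98 to 1.42), the cam lever is over to more than 1.4 rad, and the pad presses on the shutter with more than 5 N (value of joint clamp_nut between 0.98 and 1.42 rad and value of joint clamp_lever above 1.4 rad and contact force between clamp_pad and anything else above 5 N); the robot touches nothing.
It fails at once if the empty clamp's lever is swung (past 0.4 rad) (value of joint spare_lever above 0.4 rad).
It also fails if it takes over 45 s, if anything falls off the work surface, if the arm or the gripper's body presses on something with over 40 N, if the wrist force passes 120 N, or if a joint passes its speed limit or range.

ROBOT

A 6-joint arm with a two-finger parallel gripper is mounted at the origin on the work surface. World frame = base frame: x ahead of the robot, y to its left, z up, the work surface at z = 0. Lengths are in m, angles in rad, forces in N, time in s.
With the tool pointing down it reaches from about 0.375 to 0.925 m from the base axis. Payload 5.7 kg.
Tool frame: the origin (TCP) lies midway between the tips of the shut fingers; the grasp point (between the pads) lies 19 mm behind it; z points along the fingers, y is the direction in which the jaws open and shut (so a half turn about z gives the same grasp; the last joint's range is limited). The gripper opens to 88 mm and grips with 3 to 60 N. Pads are 20 mm wide; open, the fingers measure 115 mm over their backs; the gripper's body (75 mm by 178 mm) begins 61 mm behind the grasp point.
Start: joints at [-0.115, 0.359, 1.51, -0, 1.272, -0.115], TCP at [0.6, -0, 0.223] pointing down, gripper open.
Joint ranges: [-2.97, 2.97], [-1.01, 2.36], [0.21, 2.38], [-0.96, 4.11], [0.2, 2.71], [-2.98, 2.98]. Speed limits (rad/s): [2.39, 2.39, 3.14, 3.14, 3.14, 3.14].

INTERFACE

Orientations are given as a unit quaternion [x, y, z, w].
In Python, from plant import get_obs, capture, camera_params, job_done, outline_of, tip_of gives the robot as it stands. The module is installed in compiled form; this text tells all that it offers.
- The arm moves only by the shell command python3 -m handwheel 'ROWS'. ROWS is JSON, a list that holds one entry, the list of rows, each a list of 7 numbers: the shift along the tool's x, y, z in mm, then the turn, a rotation vector about the tool's x, y, z in degrees, then the opening, from 0 (shut) to 1 (fully open). In form: [[[x, y, z, ax, ay, az, jaw], ...]]. A call has 1 to 5 rows; each row is the pose to reach, as a shift and turn from the pose commanded when the call began, along the tool's axes at that moment; what a row does not reach only later rows make up. A row lasts 1/12 s, in which the tool goes at most 41.7 mm and 7.16 degrees, less where a joint would pass 70% of its speed; a pose out of reach is approached as far as the arm can. A call with a gripper value outside its range is refused whole. The fingers move at their own pace and stop on an object; the grip force is fixed at half the most. Time passes only in rows, so rows that repeat a pose let the fingers close. It gives the time, the measured TCP pose, the force and the opening at its end, in the units of the state.
- get_obs(): the state, without advancing time (a new reading comes with each control period).
- capture(name): name is "scene" or "side" or "wrist"; returns (picture, depth): 480x640x3 uint8, blue, green, red; 480x640 float32, m along the optical axis (not along the pixel's ray), 0 where there is no reading.
- camera_params(name): a dict with "camera_matrix" (3x3 intrinsics, pixels), "k1" (the pictures are not rectified: a ray, as slopes to the right and down, at radius r is drawn at 1 + k1 r^2 times it, then the intrinsics apply), "cam_to_world" (4x4, takes a point from camera to world coordinates). Camera axes: x right, y down, z forward; pixel columns grow to the right and rows downward; lengths in m; the calibration is good to about 2 mm. A picture is of the moment at which its call begins: read the wrist's pose just before it. camera_params takes no time and is no camera call; for the wrist camera it gives the pose at the moment of the call.
- job_done(): hands the job in, once; it reports no verdict.
Trained networks look in the newest picture that a camera, given by its name, has taken for a name from the list of things; names that differ only in an ending like _2 or _b are one class to them, and where a whole thing is asked for, a point or a joint stands for the part that bears it (a point fixed in the world has none). Each returns a list of dicts, best first, with "conf" (0 to 1); they miss things now and then, are a little off and sometimes report something else, mostly with a low value. They report only what shows in the picture. A call takes as long as a camera call.
- outline_of(target, camera): "mask" (480x640 bool, what is visible of it).
- tip_of(target, camera): "position" ([x, y, z] in m, in world coordinates, good to about 4 mm: a listed point, or the origin of a listed thing).
The state is a dict: "t": time; "joint_positions": joint angles; "joint_vel": joint speeds; "joint_efforts": joint torques, N m; "position": TCP position; "tcp_rot": TCP orientation; "wrist_force": force on the tool from outside, world axes, zero at the start; "ft_torque": the same for the moment, N m; "finger_gap": finger opening in m.
Only numpy, scipy, OpenCV 4.12 (cv2) and the standard library are available. Lean on these libraries where they do the work, as an engineer would, in place of code of your own. Each camera call takes 0.05 s, during which the arm holds its last target. There are 200 camera calls.

## Working session

There is one attempt and no reset: what is moved stays moved. The work goes in short steps, Python scripts to look and compute and a shell command to move; the robot and the scene stay as the last step left them, time stands still between calls to the robot, and variables do not carry over. Pictures are saved under pics/ and viewed, about 8 in all and at most 12, crops included, and the job is handed in when it is done.

```bash
mkdir -p pics; cat > h.py <<'E'
import numpy as np, cv2
from plant import *
def world(name,u,v,d,P=None):
    P=P or camera_params(name); K=np.array(P["camera_matrix"]);k=P["k1"]
    q=np.array([(u-K[0,2])/K[0,0],(v-K[1,2])/K[1,1]])
    p=cv2.undistortPoints(np.array([[[u,v]]],float),K,np.array([k,0,0,0.]))[0,0]
    return (np.array(P["cam_to_world"])@[p[0]*d,p[1]*d,d,1])[:3]
def cloud(name,mask,depth):
    P=camera_params(name);K=np.array(P["camera_matrix"])
    v,u=np.nonzero(mask&(depth>0));d=depth[v,u].astype(float)
    p=cv2.undistortPoints(np.stack([u,v],1).astype(float)[:,None],K,np.array([P["k1"],0,0,0.]))[:,0]
    T=np.array(P["cam_to_world"]);return np.c_[p*d[:,None],d]@T[:3,:3].T+T[:3,3]
E
python3 - <<'E'
from h import *
ims=[]
for c in ("scene","side"):
    im,d=capture(c);np.save(f"/tmp/{c}d.npy",d);ims.append(im);cv2.imwrite(f"pics/{c}0.png",im)
    for n in ("clamp","clamp_nut","clamp_lever","clamp_pad","spare_lever"):
        for r in tip_of(n,c)[:3]: print(c,n,np.round(r["position"],3) if not np.isscalar(r["position"]) else r,round(r["conf"],2))
    print(np.round(camera_params(c)["cam_to_world"],2).tolist())
print(get_obs())
E
```

```text
scene clamp [ 0.479  0.19  -0.002] 0.7Traceback (most recent call last):
  File "<stdin>", line 6, in <module>
ValueError: it knows: clamp, clamp_pad
```

View pics/scene0.png

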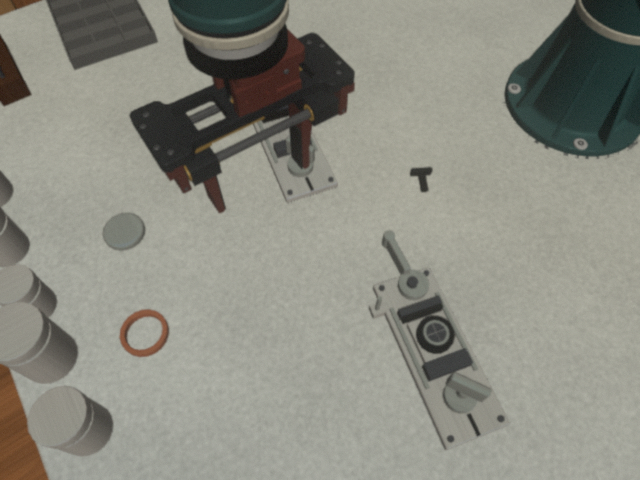

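The scene view shows the loaded clamp at about px (430,340). Its nut is at (465,390) with the index line at (474,425), the lever points up to (390,240), and the empty clamp is at about (295,165), under the gripper. Next I measure nut and lever from their outlines and depth in both views.

```bash
python3 - <<'E'
from h import *
for c in ("scene","side"):
    im,d=capture(c);cv2.imwrite(f"pics/{c}1.png",im)
    for n in ("clamp","clamp_pad"):
        for r in tip_of(n,c)[:3]: print(c,n,np.round(r["position"],3),round(r["conf"],2))
    for n in ("clamp","clamp_nut","clamp_lever"):
        try: R=outline_of(n,c)
        except ValueError as e: print(e);continue
        for r in R[:3]:
            X=cloud(c,r["mask"],d)
            if len(X)<20: continue
            print(c,n,round(r["conf"],2),len(X),"lo",np.round(np.percentile(X,2,0),3),"hi",np.round(np.percentile(X,98,0),3))
            lo,hi={"clamp":(.005,.018),"clamp_nut":(.062,.075),"clamp_lever":(.044,.056)}[n]
            T=X[(X[:,2]>lo)&(X[:,2]<hi)]
            if len(T)>10:
                rc=cv2.minAreaRect((T[:,:2]*1000).astype(np.float32));m=T.mean(0)
                w,V=np.linalg.eigh(np.cov(T[:,:2].T));print("  top",len(T),np.round(m,4),"rect",np.round(rc[0],1),np.round(rc[1],1),"dir deg",np.degrees(np.arctan2(V[1,1],V[0,1])).round(1), "rect", round(rc[2],1))
    print(np.round(camera_params(c)["cam_to_world"],2).tolist())
o=get_obs();print(o["t"],o["position"],o["tcp_rot"])
E
```

```text
scene clamp [0.482 0.193 0.001] 0.64
scene clamp_pad [0.476 0.16  0.012] 0.77
scene clamp 0.9 10492 lo [0.432 0.07  0.009] hi [0.542 0.312 0.068]
  top 6210 [0.4974 0.2253 0.0127] rect [490.8 204.4] [220.9  99.3] dir deg 79.8 rect 76.4
scene clamp_nut 0.64 1338 lo [0.489 0.246 0.014] hi [0.519 0.284 0.069]
  top 438 [0.4997 0.2646 0.0673] rect [498.8 264.2] [11.6 45.3] dir deg 119.2 rect 29.0
scene clamp_lever 0.59 1256 lo [0.444 0.053 0.028] hi [0.478 0.142 0.052]
  top 429 [0.4559 0.085  0.0491] rect [456.4  89.5] [82.6 14.3] dir deg 79.4 rect 78.9
[[-0.83, 0.47, -0.28, 0.72], [0.55, 0.71, -0.43, 0.29], [-0.0, -0.51, -0.86, 0.64], [0.0, 0.0, 0.0, 1.0]]
side clamp [0.482 0.192 0.002] 0.77
side clamp_pad [0.473 0.16  0.017] 0.51
side clamp 0.68 3917 lo [0.423 0.05  0.003] hi [0.52  0.306 0.066]
  top 1752 [0.4625 0.1838 0.012 ] rect [490.  203.6] [222.7 101.6] dir deg 81.1 rect 77.0
side clamp_nut 0.73 725 lo [0.481 0.242 0.018] hi [0.514 0.281 0.069]
  top 144 [0.4964 0.261  0.0663] rect [496.7 262. ] [11.6 44.1] dir deg 120.3 rect 33.3
side clamp_lever 0.85 713 lo [0.441 0.047 0.027] hi [0.466 0.135 0.051]
  top 249 [0.4518 0.077  0.0486] rect [454.2  86.6] [82.8 14.1] dir deg 78.3 rect 78.5
[[0.67, -0.44, 0.6, -0.02], [-0.74, -0.4, 0.54, -0.49], [0.0, -0.8, -0.59, 0.56], [0.0, 0.0, 0.0, 1.0]]
0.7 [ 5.99983348e-01 -3.10500904e-05  2.22654583e-01] [ 7.07120108e-01  7.07093453e-01 -2.32313350e-05 -1.51811365e-05]
```

View pics/side1.png

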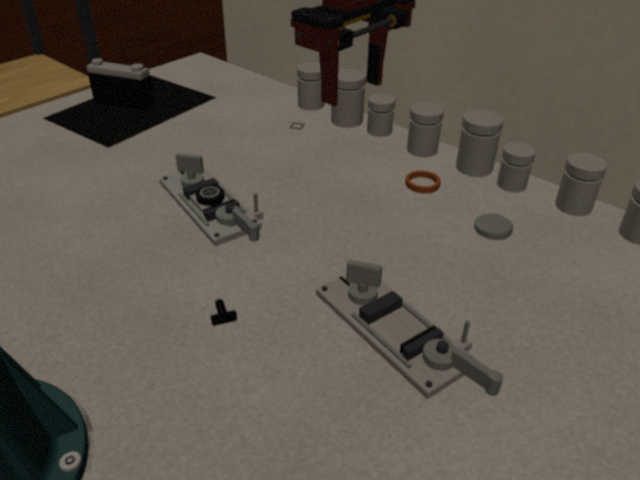

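The side view shows the loaded clamp at about (205,195), with its wing at (190,165) and lever at (240,220). The nearer empty clamp is at (400,330). The two views agree within about 3 mm:
- **Clamp:** y axis at about 76.5° in the world.
- **Nut:** at (0.498, 0.264), with the wing at about 120° and its top at 0.067. It needs about 43° clockwise.
- **Lever:** pivot at about (0.466, 0.124).

Next I go above the nut with the jaws across the wing.

```bash
python3 -m handwheel '[[[190,-73,0,0,0,0,0.5],[190,-73,0,0,0,0,0.5],[190,-73,0,0,0,0,0.5],[190,-73,0,0,0,0,0.5],[190,-73,0,0,0,0,0.5]]]'; python3 -m handwheel '[[[74,-29,0,0,0,-30,0.5],[74,-29,0,0,0,-30,0.5],[74,-29,0,0,0,-30,0.5],[74,-29,0,0,0,-30,0.5],[74,-29,0,0,0,-30,0.5]]]'
cat > look.py <<'E'
import sys
from h import *
o=get_obs();im,d=capture("wrist");cv2.imwrite(f"pics/{sys.argv[1]}.png",im)
print(o["t"],np.round(o["position"],4),np.round(o["tcp_rot"],4),np.round(o["wrist_force"],1),o["finger_gap"])
for n,(lo,hi) in {"clamp_nut":(.06,.075),"clamp_lever":(.044,.056)}.items():
    for r in outline_of(n,"wrist")[:2]:
        X=cloud("wrist",r["mask"],d);T=X[(X[:,2]>lo)&(X[:,2]<hi)]
        if len(T)<30: print(n,len(X));continue
        rc=cv2.minAreaRect((T[:,:2]*1000).astype(np.float32));w,V=np.linalg.eigh(np.cov(T[:,:2].T))
        print(n,round(r["conf"],2),"zmax",np.percentile(X[:,2],95).round(3),"rect",np.round(rc[0],1),np.round(rc[1],1),round(rc[2],1),"dir",np.degrees(np.arctan2(V[1,1],V[0,1])).round(1))
E
python3 look.py w1
```

```text
t: 1.12
position: [0.5258, 0.1919, 0.2228]
tcp_rot: [0.707, 0.707, 0.0, -0.0]
wrist_force: [-0.1, -0.2, 0.6]
finger_gap: 0.0579
t: 1.53
position: [0.4975, 0.265, 0.2227]
tcp_rot: [0.497, 0.868, 0.0, 0.0]
wrist_force: [0.6, -0.5, -0.6]
finger_gap: 0.0443
1.5333 [0.4975 0.265  0.2227] [0.497  0.8677 0.     0.    ] [ 0.6 -0.5 -0.6] 0.04431099171525107
clamp_nut 0.7 zmax 0.067 rect [497.9 261.6] [10.9 46.3] 30.2 dir 119.2
clamp_lever 959
```

View pics/w1.png

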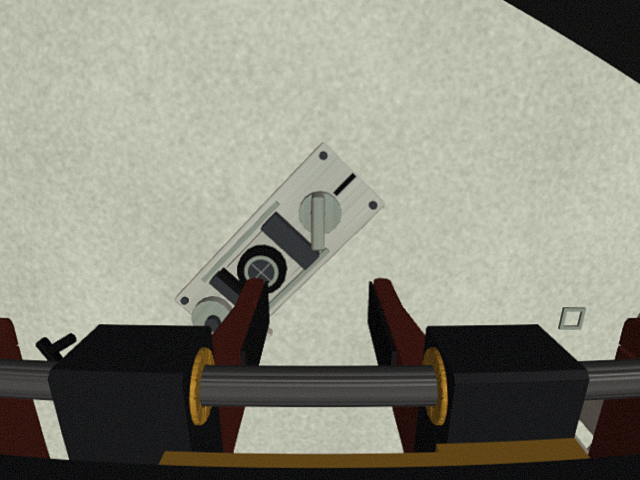

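The wrist view shows the wing at (318,222), the index line at (345,184), and the jaws straddling the wing direction. The third measurement, (0.498, 0.2616) with direction 119–120°, agrees. Next I descend and grip.

```bash
python3 -m handwheel '[[[-2,-1,40,0,0,0,0.5],[-2,-1,80,0,0,0,0.5],[-2,-1,120,0,0,0,0.5],[-2,-1,155,0,0,0,0.5],[-2,-1,183,0,0,0,0.5]]]'; python3 -m handwheel '[[[0,0,0,0,0,0,0.5],[0,0,0,0,0,0,0],[0,0,0,0,0,0,0],[0,0,0,0,0,0,0],[0,0,0,0,0,0,0]]]';python3 -m handwheel '[[[0,0,0,0,0,0,0],[0,0,0,0,0,0,0],[0,0,0,0,0,0,0],[0,0,0,0,0,0,0]]]'
```

```text
t: 2.1
position: [0.4973, 0.2606, 0.0372]
tcp_rot: [0.502, 0.865, -0.001, -0.001]
wrist_force: [-1.1, 0.0, 0.5]
finger_gap: 0.044
t: 2.52
position: [0.4998, 0.2623, 0.0418]
tcp_rot: [0.5, 0.866, 0.002, 0.001]
wrist_force: [0.4, 1.1, -0.1]
finger_gap: 0.021
t: 2.85
position: [0.4986, 0.2619, 0.0411]
tcp_rot: [0.5, 0.866, 0.001, 0.001]
wrist_force: [-0.3, -0.4, 7.7]
finger_gap: 0.0108
```

Gripped: the gap of 10.8 mm matches the 11 mm wing. Now I turn it 43° clockwise.

```bash
python3 -m handwheel '[[[0,0,0,0,0,5,0],[0,0,0,0,0,10,0],[0,0,0,0,0,15,0],[0,0,0,0,0,20,0],[0,0,0,0,0,25,0]]]'; python3 -m handwheel '[[[0,0,0,0,0,5,0],[0,0,0,0,0,10,0],[0,0,0,0,0,15,0],[0,0,0,0,0,18,0],[0,0,0,0,0,18,0]]]';python3 -m handwheel '[[[0,0,0,0,0,0,0],[0,0,0,0,0,0,0.4],[0,0,0,0,0,0,0.4],[0,0,0,0,0,0,0.4],[0,0,0,0,0,0,0.4]]]'; python3 -m handwheel '[[[0,0,-40,0,0,0,0.4],[0,0,-80,0,0,0,0.4],[0,0,-120,0,0,0,0.4],[0,0,-150,0,0,0,0.4],[0,0,-150,0,0,0,0.4]]]'; python3 look.py w2
python3 - <<'E'
from h import *
for c in ("scene","side"):
    im,d=capture(c)
    for n,z in (("clamp_nut",.06),("clamp_lever",.044)):
        for r in outline_of(n,c)[:2]:
            X=cloud(c,r["mask"],d);T=X[(X[:,2]>z)&(X[:,2]<z+.015)]
            if len(T)<30: print(c,n,len(T));continue
            rc=cv2.minAreaRect((T[:,:2]*1000).astype(np.float32));print(c,n,round(r["conf"],2),np.round(rc[0],1),np.round(rc[1],1),round(rc[2],1))
E
```

```text
t: 3.27
position: [0.4981, 0.2617, 0.0411]
tcp_rot: [0.677, 0.736, 0.0, 0.0]
wrist_force: [-3.4, -1.8, 9.1]
finger_gap: 0.0108
t: 3.68
position: [0.4978, 0.2617, 0.0411]
tcp_rot: [0.783, 0.621, 0.0, 0.0]
wrist_force: [-2.6, -1.5, 9.3]
finger_gap: 0.0109
t: 4.1
position: [0.4982, 0.2618, 0.0398]
tcp_rot: [0.783, 0.623, 0.0, 0.0]
wrist_force: [-0.1, 0.2, 0.6]
finger_gap: 0.0333
t: 4.52
position: [0.5022, 0.2634, 0.1963]
tcp_rot: [0.783, 0.623, 0.006, 0.002]
wrist_force: [0.3, 0.5, 0.1]
finger_gap: 0.0352
4.5167 [0.5022 0.2634 0.1963] [0.7826 0.6225 0.0055 0.0017] [0.3 0.5 0.1] 0.03519584788637655
clamp_nut 0.77 zmax 0.062 rect [493.9 260.8] [44.6 10. ] 76.6 dir 76.8
clamp_lever 0.87 zmax 0.044 rect [446.8  67.1] [45.  13.4] 77.1 dir 79.4
scene clamp_nut 0.57 [502.5 278.4] [16.5 10.9] 76.6
scene clamp_lever 0.71 [456.1  88.6] [84.4 15.3] 78.1
scene clamp_lever 0.54 [ 436.5 -310.6] [87.1 15. ] 85.7
side clamp_nut 0.7 [496.8 262.4] [45.5 11.8] 77.3
side clamp_lever 0.61 [455.6  86.5] [82.8 14.6] 77.9
```

View pics/w2.png

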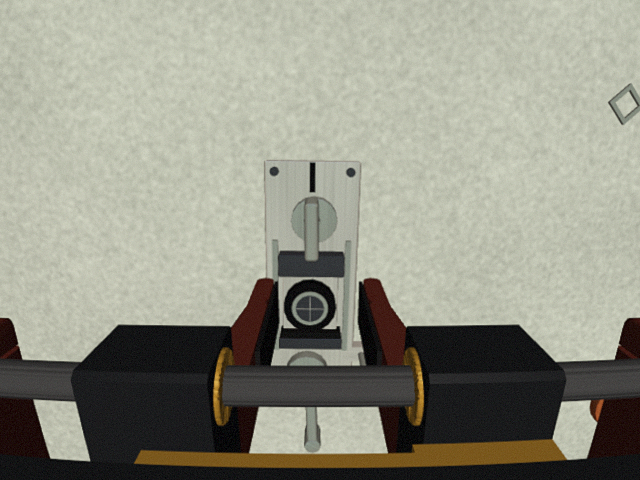

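The wrist view shows the wing at (312,228) in line with the index line at (312,177), and the lever at (312,420) still open. The wing reads 76.6–77.3° against a clamp axis of about 76.5°, so the nut is set. Now I shut the fingers, go to the −x side of the lever and descend.

```bash
python3 -m handwheel '[[[-40,-7,0,0,0,0,0],[-80,-14,0,0,0,0,0],[-120,-21,0,0,0,0,0],[-160,-28,0,0,0,0,0],[-198,-35,0,0,0,0,0]]]'; python3 -m handwheel '[[[-2,0,0,0,0,0,0],[-2,0,0,0,0,0,0],[-2,0,0,0,0,0,0],[-2,0,0,0,0,0,0],[-2,0,0,0,0,0,0]]]'; python3 look.py w3
```

```text
t: 5.38
position: [0.418, 0.0753, 0.189]
tcp_rot: [0.782, 0.623, -0.001, -0.0]
wrist_force: [0.9, -1.2, -0.2]
finger_gap: 0.0049
t: 5.8
position: [0.4197, 0.0759, 0.1896]
tcp_rot: [0.782, 0.623, 0.0, -0.0]
wrist_force: [0.4, -0.0, 1.0]
finger_gap: 0.0007
5.8 [0.4197 0.0759 0.1896] [ 7.821e-01  6.231e-01  2.000e-04 -1.000e-04] [ 0.4 -0.   1. ] 0.0007105688184343939
clamp_lever 0.84 zmax 0.05 rect [453.2  86.8] [83.8 15.9] 82.7 dir 79.4
```

View pics/w3.png

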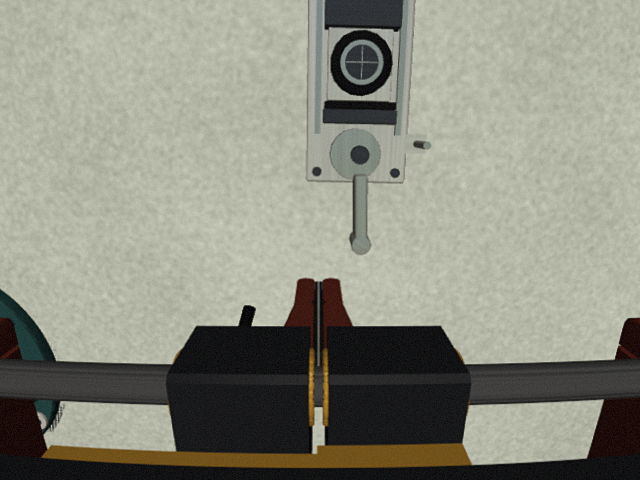

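The wrist view shows the lever from its hub at (360,155) to its tip at (360,243), with the pin at (422,145). The fingers are to the left of the lever, with about 11 mm of clearance, and the black T-piece at (248,315) is about 60 mm clear. Now I descend and begin the push.

```bash
python3 -m handwheel '[[[0,0,40,0,0,0,0],[0,0,80,0,0,0,0],[0,0,120,0,0,0,0],[0,0,150,0,0,0,0],[0,0,157,0,0,0,0]]]'; python3 -m handwheel '[[[-1,8,0,0,0,0,0],[-2,15,0,0,0,0,0],[-3,22,0,0,0,0,0],[-4,30,0,0,0,0,0],[-4,37,0,0,0,0,0]]]'; python3 -m handwheel '[[[1,5,0,0,0,0,0],[2,10,0,0,0,0,0],[3,14,0,0,0,0,0],[4,18,0,0,0,0,0],[5,22,0,0,0,0,0]]]'
```

```text
t: 6.37
position: [0.4161, 0.0751, 0.0291]
tcp_rot: [0.782, 0.623, -0.003, -0.002]
wrist_force: [-0.8, -1.0, -0.8]
finger_gap: 0.0006
t: 6.78
position: [0.4551, 0.0623, 0.0339]
tcp_rot: [0.783, 0.622, 0.0, 0.0]
wrist_force: [-3.3, 2.7, 1.4]
finger_gap: 0.0001
t: 7.2
position: [0.4767, 0.0625, 0.0326]
tcp_rot: [0.783, 0.623, -0.0, -0.0]
wrist_force: [-3.8, -0.1, 0.1]
finger_gap: 0.0005
```

The lever is moving with about 4 N on the wrist. I continue the arc.

```bash
python3 -m handwheel '[[[3,5,0,0,0,0,0],[6,9,0,0,0,0,0],[9,13,0,0,0,0,0],[12,17,0,0,0,0,0],[16,20,0,0,0,0,0]]]'; python3 -m handwheel '[[[4,3,0,0,0,0,0],[8,5,0,0,0,0,0],[12,7,0,0,0,0,0],[15,9,0,0,0,0,0],[18,10,0,0,0,0,0]]]'; python3 -m handwheel '[[[2,0,0,0,0,0,0],[4,0,0,0,0,0,0],[5,1,0,0,0,0,0],[6,1,0,0,0,0,0],[6,1,0,0,0,0,0]]]'
```

```text
t: 7.62
position: [0.5004, 0.0737, 0.0326]
tcp_rot: [0.783, 0.623, -0.0, 0.0]
wrist_force: [-3.8, -1.0, 0.1]
finger_gap: 0.0005
t: 8.03
position: [0.5118, 0.0894, 0.0323]
tcp_rot: [0.783, 0.623, -0.001, -0.001]
wrist_force: [-8.1, -0.2, 2.8]
finger_gap: 0.0004
t: 8.45
position: [0.5139, 0.0944, 0.0322]
tcp_rot: [0.782, 0.623, -0.002, -0.001]
wrist_force: [-6.7, -2.5, 2.0]
finger_gap: 0.0006
```

```bash
python3 - <<'E'
from h import *
print(get_obs()["wrist_force"],get_obs()["position"])
im,d=capture("side");cv2.imwrite("pics/s4.png",cv2.resize(im[110:290,100:340],None,fx=3,fy=3))
for r in outline_of("clamp_lever","side")[:2]:
    X=cloud("side",r["mask"],d);T=X[(X[:,2]>.044)&(X[:,2]<.056)]
    if len(T)>20:
        rc=cv2.minAreaRect((T[:,:2]*1000).astype(np.float32));print(round(r["conf"],2),rc)
E
```

```text
[-6.70674275 -2.47360789  1.96607941] [0.51388768 0.09437223 0.03223905]
0.66 ((483.38616943359375, 117.171142578125), (13.363903045654297, 55.9127311706543), 80.0660629272461)
0.5 ((503.8503112792969, 195.54486083984375), (175.4254913330078, 57.837745666503906), 76.08464813232422)
```

View pics/s4.png

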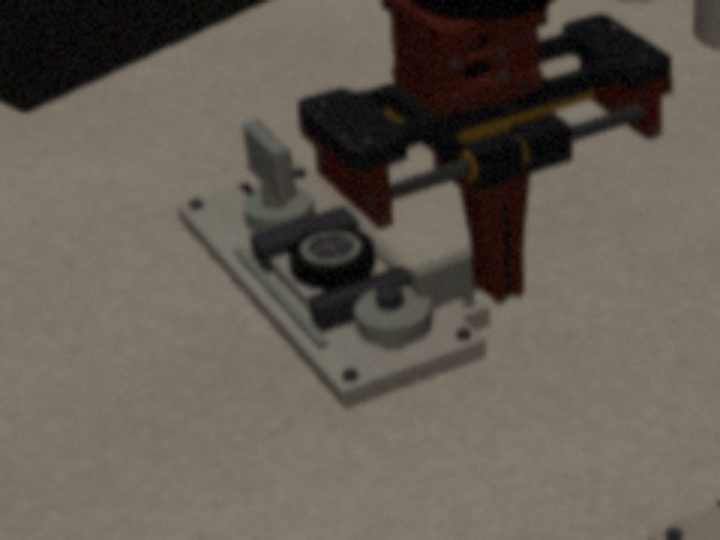

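The crop shows the lever at (445,280) swung across to +x, with the fingers behind it at (500,250). Its direction of about −10° means about 1.6. I push a little more to feel the stop.

```bash
python3 -m handwheel '[[[1,0,0,0,0,0,0],[2,0,0,0,0,0,0],[3,0,0,0,0,0,0],[3,0,0,0,0,0,0]]]'
```

```text
t: 8.88
position: [0.5139, 0.0947, 0.0323]
tcp_rot: [0.782, 0.624, -0.004, 0.0]
wrist_force: [-8.0, -16.0, 5.1]
finger_gap: 0.0002
```

The force rose to 16 N with no motion, so the lever is at the stop. I back off, rise and check.

```bash
python3 -m handwheel '[[[-8,0,0,0,0,0,0],[-18,0,0,0,0,0,0],[-30,0,0,0,0,0,0],[-30,0,-20,0,0,0,0],[-30,0,-60,0,0,0,0]]]';python3 -m handwheel '[[[0,0,-40,0,0,0,0],[-40,0,-80,0,0,0,0],[-80,0,-120,0,0,0,0],[-80,0,-120,0,0,0,0],[-80,0,-120,0,0,0,0]]]'; python3 look.py w5
python3 - <<'E'
from h import *
for c in ("scene","side"):
    im,d=capture(c)
    for n,z in (("clamp_nut",.06),("clamp_lever",.044)):
        for r in outline_of(n,c)[:2]:
            X=cloud(c,r["mask"],d);T=X[(X[:,2]>z)&(X[:,2]<z+.015)]
            if len(T)<30: print(c,n,len(T));continue
            rc=cv2.minAreaRect((T[:,:2]*1000).astype(np.float32));print(c,n,round(r["conf"],2),np.round(rc[0],1),np.round(rc[1],1),round(rc[2],1))
E
```

```text
t: 9.3
position: [0.5074, 0.0671, 0.0901]
tcp_rot: [0.783, 0.622, -0.003, -0.002]
wrist_force: [0.0, 0.7, -0.2]
finger_gap: 0.0003
t: 9.72
position: [0.4951, -0.0137, 0.2177]
tcp_rot: [0.783, 0.622, 0.003, 0.004]
wrist_force: [0.2, -0.2, 0.1]
finger_gap: 0.0009
9.7167 [ 0.4951 -0.0137  0.2177] [0.7834 0.6215 0.0031 0.0043] [ 0.2 -0.2  0.1] 0.000923188039622113
clamp_lever 0.59 zmax 0.045 rect [503.2 116.1] [14.  61.2] 77.2 dir 168.2
scene clamp_nut 0.77 [499.2 264.3] [46.3 12.2] 75.8
scene clamp_lever 0.64 [497.8 116.6] [15.  83.9] 77.3
side clamp_nut 0.67 [496.8 263.7] [48.  11.4] 78.4
side clamp_lever 0.71 [497.7 116.6] [18.7 86.1] 75.3
```

View pics/w5.png

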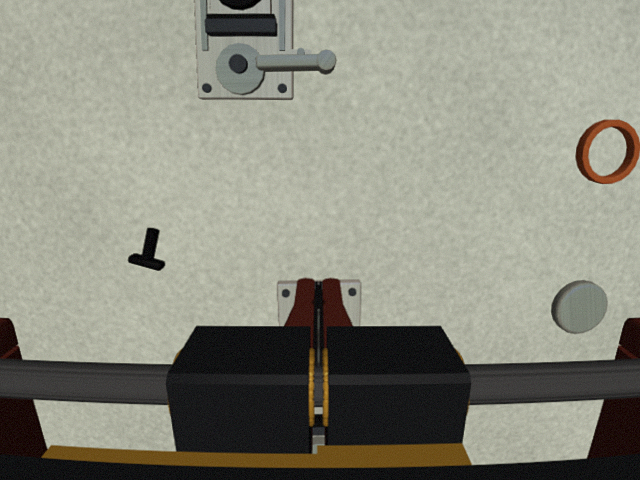

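The wrist view shows the lever at (300,60) lying across the clamp against the pin at (301,50). The nut is still on its line, and the gripper is free and clear. I hand in.

```bash
python3 -c "
from plant import *
print(job_done())"
```

```text
the job is handed in; nothing more can be done
None
```

The wing nut is on the index line, the lever is over against its stop pin, and I handed the job in at about 10 s of the 45 s allowed. No verdict was reported.

- **Nut:** I gripped the wing and turned it 43° clockwise. It last read 75.8° and 78.4° from the two fixed cameras, against a clamp axis of about 76.5°. That is within about 0.04 rad of the right setting.
- **Lever:** I pushed it round with shut fingers until it stopped; the wrist force rose to about 18 N with no further motion. Afterwards the cameras put it at about 1.55 to 1.6 rad, and the last picture shows it touching the pin.
- **Arm:** It was well clear of both clamps at the end, at TCP height 0.22 m with wrist force near zero.
- **Not checked:** The pad's force on the shutter could not be measured. I never went near the empty clamp's lever, but I did not measure it again at the end.
- **Disagreements:** The cameras differed by 2 to 4 mm on the nut's position. One scene measurement of the nut was partly hidden by the gripper, so I ignored its position.

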